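# Set the sliding jaw of the board holder and tighten it

### The arm

A 6-joint arm with a two-finger parallel gripper is mounted at the origin on the work surface. World frame = base frame: x ahead of the robot, y to its left, z up, the work surface at z = 0. Lengths are in mm, angles in rad, forces in N, time in s.
With the tool pointing down it reaches from about 275 to 775 mm from the base axis. Payload 14.6 kg.
Tool frame: the origin (TCP) lies midway between the tips of the shut fingers; the grasp point (between the pads) lies 19 mm behind it; z points along the fingers, y is the direction in which the jaws open and shut (so a half turn about z gives the same grasp; the last joint's range is limited). The gripper opens to 85 mm and grips with 20 to 120 N. Pads are 22 mm wide; open, the fingers measure 114 mm over their backs; the gripper's body (76 mm by 85 mm) begins 54 mm behind the grasp point. The pads swing forward as they close: fully open they stand 13 mm farther back than shut.
Start: joints at [-1.395, 0.263, -0.048, 1.259, 0, 1.415], TCP at [170.514, -496.541, 231.278] pointing down, gripper open.
Joint ranges: [-2.65, 2.65], [-0.89, 1.7], [-1.18, 1.37], [-2.13, 2.11], [-1.35, 1.29], [-3.14, 3.14]. Speed limits (rad/s): [1.89, 1.89, 2.57, 2.79, 3.14, 3.14].

### API

Orientations are given as a unit quaternion [w, x, y, z].
In Python, from plant import r gives the robot as it stands.
- The arm moves only by the tool move_arm, never from a script. Its argument "series" is a list of rows, each a list of 7 numbers: the turn, a rotation vector about the world's x, y, z in units of 6 degrees (1.0 is 6 degrees), then the shift along the world's x, y, z in m, then the gripper command: -1 is fully open, 1 is shut, values between are in proportion. A call has 1 to 20 rows; each row is the pose to reach, as a shift and turn from the pose commanded when the call began; what a row does not reach only later rows make up. A row lasts 1/10 s, in which the tool goes at most 50 mm and 8.59 degrees, less where a joint would pass 70% of its speed; a pose out of reach is approached as far as the arm can. A call with a gripper value outside its range is refused whole. The fingers move at their own pace and stop on an object; the grip force is fixed at half the most. Time passes only in rows, so rows that repeat a pose let the fingers close. It gives the time, the measured TCP pose, the force and the opening at its end, in the units of the state.
- r.state(): the state, without advancing time (a new reading comes with each control period).
- r.grab_frame(name): name is "side" or "top" or "wrist"; returns a dict with "pixels" (384x512x3 uint8, red, green, blue), "mtx" (3x3 intrinsics, pixels), "rvec" (rotation vector, rad) and "tvec" (3), from world to camera coordinates, as OpenCV has them; the wrist camera has in their place "hand_eye" (4x4, takes a point from camera to tool coordinates, whose origin is the TCP and whose axes are the flange's). Camera axes: x right, y down, z forward; pixel columns grow to the right and rows downward; lengths in mm; the calibration is good to about 2 mm. A picture is of the moment at which its call begins: read the wrist's pose just before it. There is no depth.
- r.hand_in(): hands the job in, once; it reports no verdict.
The state is a dict: "time_s": time; "joint_pos": joint angles; "qd": joint speeds; "tau": joint torques, N m; "ee_pos": TCP position; "eef_rot": TCP orientation; "ft_force": force on the tool from outside, world axes, zero at the start; "wrist_torque": the same for the moment, N m; "opening": finger opening in mm.
Only numpy, scipy, OpenCV 4.12 (cv2) and the standard library are available. Lean on these libraries where they do the work, as an engineer would, in place of code of your own. Each camera call takes 0.05 s, during which the arm holds its last target. There are 200 camera calls.

### The job

Slide the slotted jaw of the board holder along until its pointer is level with the black mark on the base plate, and let go of it. Then take the socket key from its stand, set it fully down on the square-headed clamp bolt and tighten the bolt clockwise until it stops, in at least two holds: stop about half-way, let the key go completely, take a fresh hold of its hexagonal grip turned back, and finish. Leave the jaw at the mark and the key standing upright on the bolt, and do not disturb the other things on the bench.

Things in the scene. Friction and masses are not known exactly. Their poses are not given: they have to be found in the camera images.
- fixture: Board holder: fixed aluminium base plate, 130 (x) x 260 (y) x 15 mm thick. Origin at the centre of its underside, on the bench; z up. The jaw slides along this plate's y axis. Its side of the bench (left or right), position and yaw (within 0.4 rad) vary.
- jaw (a joint): Travel of the sliding jaw along the base plate's +y, m, 0 to 0.075; it starts between 0 and 0.02 and the mark calls for more travel. It rubs with about 5 N and stays where it is left.
- jaw_grip (a point): Point to grip on the jaw: on the mid-plane of its upright flange, a dark steel plate 70 mm wide (along the base plate's x), 10 mm thick (along y), whose top edge is 85 mm above the bench, 20 mm above this point. The flange rises from the -y end of the jaw's slotted foot plate (80 x 155 x 6 mm, its top 21 mm above the bench); axes parallel to the base plate's.
- jaw_pointer (a point): Tip of the jaw's small triangular pointer, on the +x edge of its foot plate, on the foot plate's top face (21 mm above the bench). A white line runs along the pointer to its tip.
- mark_line (a point): Centre of the black mark, a flat strip 16 mm (along the base plate's x) x 2 mm (along y), stuck on the top of the base plate along its +x margin; axes parallel to the base plate's. The jaw is at the mark when the pointer tip has the same y in this frame. The place of the mark along the plate varies.
- clamp_bolt (a joint): Angle of the clamp bolt, rad, growing clockwise as seen from above; starts between 0 and 0.3, hard stop (tight) at 2.7. It turns against about 0.12 N m of friction, constant, and stays where it is left. It does not turn or move along with the jaw.
- bolt_top (a point): Top centre of the clamp bolt, 48 mm above the bench; z up, axes turn with the bolt and lie square to its flats. The square head is 22 mm across flats and 19 mm tall (24 to 43 mm above the bench), with a round nose above it, 5 mm tall, tapering from 22 to 14 mm in diameter. Under it lies a 34 mm washer. It stands in one of the two slots of the jaw, 22 mm to the -x side of the base plate's centre line; a low round-headed guide stud stands in the other slot.
- key_grip (a point): Centre of the hexagonal grip of the loose socket key, on the key's upright axis, 95 mm above the key's foot. The grip is black plastic, 40 mm across flats and 40 mm tall (20 mm above and below this point); z up along the key, x is square to one pair of flats, the other pairs lie at 60 and 120 deg. The key is 118 mm tall, about 0.35 kg: a steel socket 38 x 38 x 30 mm at the foot, its outside square to these axes, and an 18 mm round shank.
- key_foot (a point): Centre of the mouth of the key's socket, at its lower end; same axes as key_grip. The square socket is 24 mm wide, its walls parallel to the key's x and y axes, 22 mm deep: it goes over the bolt head (1 mm play all round, any quarter turn fits), and fully down the mouth is 22 mm below bolt_top, 26 mm above the bench.
- stand: Fixed dark wooden block 64 x 64 x 28 mm in which the key stands upright at the start, its foot 18 mm deep in a 43 mm square well. Origin at the centre of its underside. It stands on the other side of the bench from the board holder.
- screwdriver: Bystander: black-handled screwdriver lying, 170 mm long.
- spool: Bystander: grey solder spool, 60 mm in diameter, 47 mm tall.
- flux: Bystander: amber bottle, 120 mm tall.
- mug: Bystander: white mug, 90 mm tall.
- board: Bystander: circuit board 70 x 110 mm with components up to 18 mm tall.
- brush: Bystander: brush with a wooden handle, lying.
Things that resemble listed ones, but are neither listed nor needed, are in the scene too. Leave any blue or red look-alike of the part that bears key_grip alone.

How it is judged:
By the outcome, as a careful person would: the job done as asked, in the order asked, and still so for the second after the job is handed in, with the robot touching nothing.
It also fails if it takes over 72 s, if anything falls off the work surface, if the arm or the gripper's body presses on something with over 40 N, if the wrist force passes 120 N, or if a joint passes its speed limit or range.

## Working session

There is one attempt and no reset: what is moved stays moved. The work goes in short steps, Python scripts to look and compute and a tool call to move; the robot and the scene stay as the last step left them, time stands still between calls to the robot, and variables do not carry over. Pictures are saved under pics/ and viewed, about 8 in all and at most 12, crops included, and the job is handed in when it is done.

Besides the shell and the picture viewer there is one more tool, called after "Call:" as a command line: name --pt "numbers of a row" for each row, then --argument value for the rest. move_arm: Moves the arm, as the interface text tells. Its arguments: {"type":"object","properties":{"series":{"type":"array"}},"required":["series"]}

```bash
mkdir -p pics; ls
cat > h.py <<'E'
import numpy as np, cv2
from plant import r
def cam(n):
    f=r.grab_frame(n); return f
def save(f,name,box=None,s=1.0):
    im=f['pixels'][:,:,::-1]
    if box: x0,y0,x1,y1=box; im=im[y0:y1,x0:x1]
    im=cv2.resize(im,None,fx=s,fy=s,interpolation=cv2.INTER_CUBIC); cv2.imwrite('pics/'+name,im)
def ray(f,uv,z):
    R,_=cv2.Rodrigues(np.array(f['rvec'],float)); t=np.array(f['tvec'],float).ravel(); K=np.array(f['mtx'])
    c=-R.T@t; uv=np.atleast_2d(np.array(uv,float))
    d=(np.linalg.inv(K)@np.c_[uv,np.ones(len(uv))].T).T@R
    return c+d*((z-c[2])/d[:,2])[:,None]
def proj(f,P):
    return cv2.projectPoints(np.atleast_2d(np.array(P,float)),np.array(f['rvec'],float),np.array(f['tvec'],float),np.array(f['mtx']),None)[0].reshape(-1,2)
E
python3 - <<'E'
from h import *
import pickle
s=r.state(); print(s['time_s'],s['ee_pos'],s['eef_rot'],s['opening'])
F={n:cam(n) for n in('top','side')}
pickle.dump(F,open('f0.pkl','wb'))
save(F['top'],'top0.png',None,1.5);save(F['side'],'side0.png',None,1.5)
for n in F: 
  R,_=cv2.Rodrigues(np.array(F[n]['rvec'],float)); print(n,-R.T@np.array(F[n]['tvec'],float).ravel())
E
```

```text
pics
0.0 [ 170.46665889 -496.26332796  230.80660097] [-5.54819268e-04  9.86351668e-01  1.64651385e-01 -1.60192772e-05] 85.52815319177424
top [ 477.27145276   69.42110971 1289.13635815]
side [ 560.19148577 -834.95849511  857.16656139]
```

View pics/top0.png

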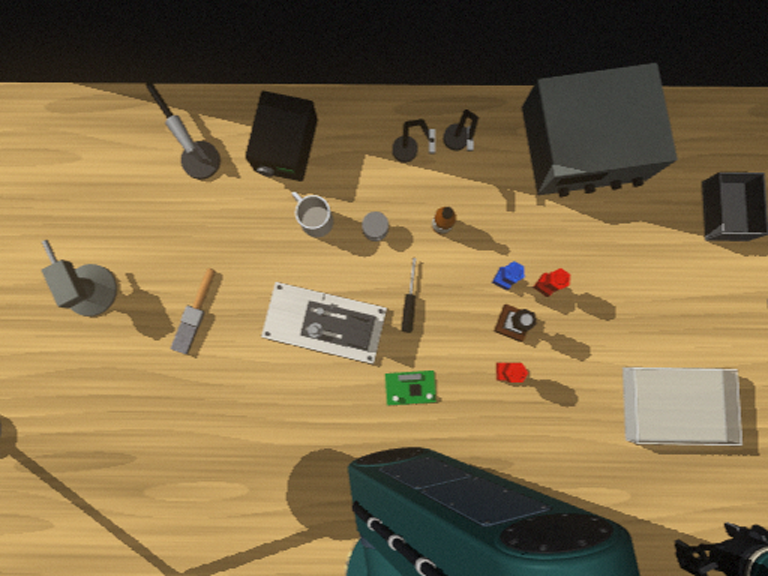

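View pics/side0.png

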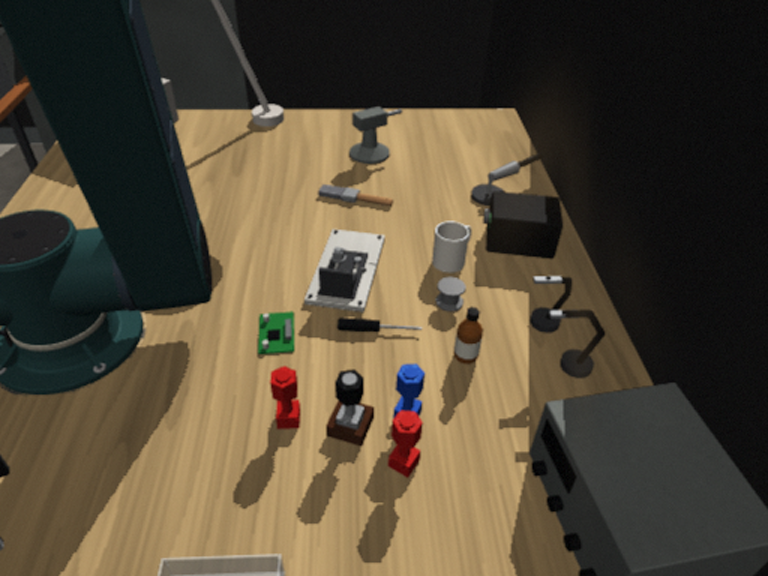

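The top view shows the board holder at about (217,215) and the dark stand with the black key at about (345,214), both in native pixels. The two red keys at (368,188) and (341,248) and the blue one at (340,183) are look-alikes. The black one in the brown stand is the one described, and I'll confirm it in a crop.

Run:
```python
from h import *
import pickle
F=pickle.load(open('f0.pkl','rb'))
def crop(n,b,s):
    x0,y0,x1,y1=b; return cv2.resize(F[n]['pixels'][y0:y1,x0:x1,::-1],None,fx=s,fy=s,interpolation=cv2.INTER_CUBIC)
a=crop('top',(170,180,270,250),5); b=crop('top',(320,190,370,240),5)
c=crop('side',(195,145,265,215),5)[:, :]; d=crop('side',(205,235,265,305),5)
W=np.zeros((600,800,3),np.uint8)
a=cv2.resize(a,(500,350)); W[:350,:500]=a; W[:250,500:750]=b
c=cv2.resize(c,(250,250)); W[350:600,:250]=c; d=cv2.resize(d,(214,250)); W[350:600,260:474]=d
cv2.imwrite('pics/crop1.png',W)
```

```text
(no output)
```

View pics/crop1.png

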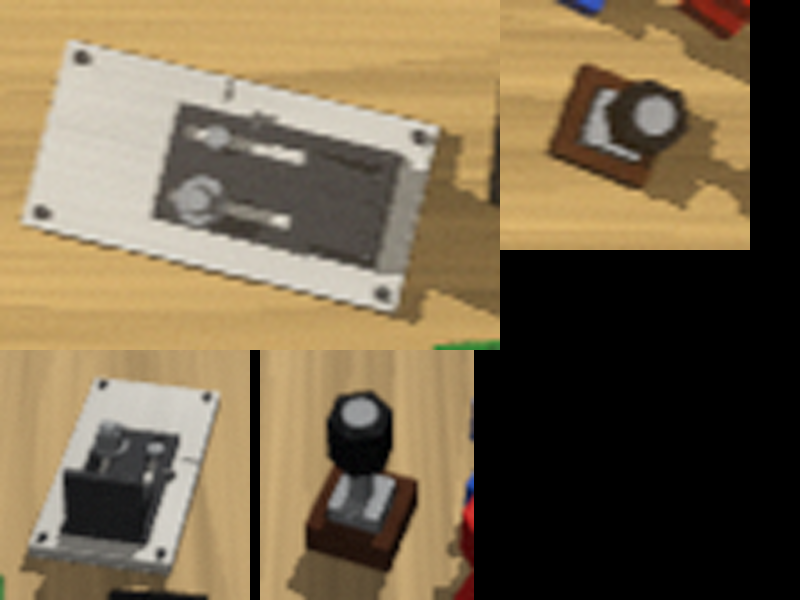

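Run:
```python
from h import *
import pickle
F=pickle.load(open('f0.pkl','rb'))
f=F['top'];im=f['pixels']
C=np.array([[68,42],[438,125],[400,312],[22,225]])/5+[170,180]
P=ray(f,C-0.4,15)[:,:2];print(P.round(1)); print('ctr',P.mean(0))
for i in range(4): e=P[(i+1)%4]-P[i]; print(np.linalg.norm(e).round(1),np.degrees(np.arctan2(e[1],e[0])).round(2))
h=lambda x,y,z:ray(f,[[170+x/5-.4,180+y/5-.4]],z)[0].round(1)
print('bolt',h(196,200,48),'mark',h(229,90,15),'ptr',h(262,115,21))
k=lambda x,y,z:ray(f,[[320+(x-500)/5-.4,190+y/5-.4]],z)[0].round(1)
print('keytop',k(657,115,118+10),'stand',[k(*p,28) for p in((585,65),(550,155),(642,188))])
# wrist cam
g=r.grab_frame('wrist');print(g['hand_eye'].round(3),g['mtx'])
```

```text
[[639.7 310.5]
 [585.9  58. ]
 [460.3  82.1]
 [515.1 337.4]]
ctr [550.25226132 197.02364605]
258.2 -102.04
127.9 169.11
261.1 77.86
127.5 -12.19
bolt [531.9 216.6  48. ] mark [608.1 200.   15. ] ptr [590.8 176.7  21. ]
keytop [ 554.9 -228.6  128. ] stand [array([ 594.5, -206.9,   28. ]), array([ 534.2, -182.8,   28. ]), array([ 513.1, -243.4,   28. ])]
[[ 0.00000e+00 -9.66000e-01 -2.60000e-01  6.56990e+01]
 [ 1.00000e+00  0.00000e+00  0.00000e+00 -4.80000e-02]
 [-0.00000e+00 -2.60000e-01  9.66000e-01 -1.42395e+02]
 [ 0.00000e+00  0.00000e+00  0.00000e+00  1.00000e+00]] [[286.99084873   0.         255.03914837]
 [  0.         286.99084873 190.3589327 ]
 [  0.           0.           1.        ]]
```

The crop confirms it. The black hex grip with a steel shank and socket, in the brown block, is the key I want. The plate's yaw is about -12°, with the bolt near (532,217) and the pointer and mark on the +x side. I'll move the wrist camera over the holder first.

Call:
move_arm --pt "24.8 0 0 0.37 0.67 0 -1" --pt "0 0 24.8 0.37 0.67 0 -1" --pt "0 0 24.8 0.37 0.67 0 -1" --pt "0 0 24.8 0.37 0.67 0 -1" --pt "0 0 24.8 0.37 0.67 0 -1" --pt "0 0 24.8 0.37 0.67 0 -1" --pt "0 0 24.8 0.37 0.67 0 -1" --pt "0 0 24.8 0.37 0.67 0 -1" --pt "0 0 24.8 0.37 0.67 0 -1" --pt "0 0 24.8 0.37 0.67 0 -1" --pt "0 0 24.8 0.37 0.67 0 -1" --pt "0 0 24.8 0.37 0.67 0 -1" --pt "0 0 24.8 0.37 0.67 0 -1" --pt "0 0 24.8 0.37 0.67 0 -1" --pt "0 0 24.8 0.37 0.67 0 -1" --pt "0 0 24.8 0.37 0.67 0 -1" --pt "0 0 24.8 0.37 0.67 0 -1" --pt "0 0 24.8 0.37 0.67 -0.05 -1" --pt "0 0 24.8 0.37 0.67 -0.07 -1" --pt "0 0 24.8 0.37 0.67 -0.07 -1"

```text
time_s: 2.15
ee_pos: [538.7, 173.3, 158.7]
eef_rot: [-0.002, 0.106, 0.994, -0.001]
ft_force: [-0.7, 0.6, -0.4]
opening: 85.6
```

My first row had its turn about x by mistake, so the tool tilted slightly for 0.1 s. Later rows corrected it and the pose is now right. Next I'll look with the wrist camera.

```bash
cat >> h.py <<'E'
from scipy.spatial.transform import Rotation as Ro
def wcam():
    s=r.state(); f=r.grab_frame('wrist')
    q=np.array(s['eef_rot']); T=np.eye(4); T[:3,:3]=Ro.from_quat(q[[1,2,3,0]]).as_matrix(); T[:3,3]=s['ee_pos']
    C=T@np.array(f['hand_eye']); R=C[:3,:3].T
    return dict(pixels=f['pixels'],mtx=f['mtx'],rvec=cv2.Rodrigues(R)[0],tvec=-R@C[:3,3])
E
python3 - <<'E'
from h import *
import pickle
f=wcam(); pickle.dump(f,open('w1.pkl','wb')); save(f,'w1.png',None,1.5)
E
```

```text
(no output)
```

View pics/w1.png

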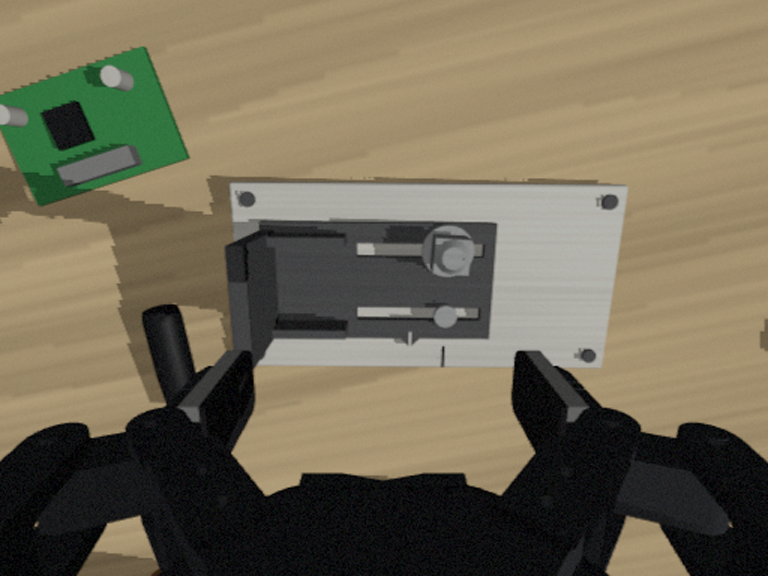

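The wrist view shows the plate corners at (231,184), (627,186) and (603,367), the pointer tip at about (410,345) and the mark at about (443,356). The bolt nose is at about (455,257) and the flange is at the left, all in 1.5x pixels. I'll take one enlarged crop for exact pixels.

Run:
```python
from h import *
import pickle
f=pickle.load(open('w1.pkl','rb'))
g=np.clip(f['pixels'].astype(float)*1.5,0,255).astype(np.uint8)[:,:,::-1]
A=cv2.resize(g[150:250,145:225],None,fx=5,fy=5,interpolation=cv2.INTER_CUBIC)
B=cv2.resize(g[145:245,260:340],None,fx=5,fy=5,interpolation=cv2.INTER_CUBIC)
cv2.imwrite('pics/crop2.png',np.hstack([A,B]))
```

```text
(no output)
```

View pics/crop2.png

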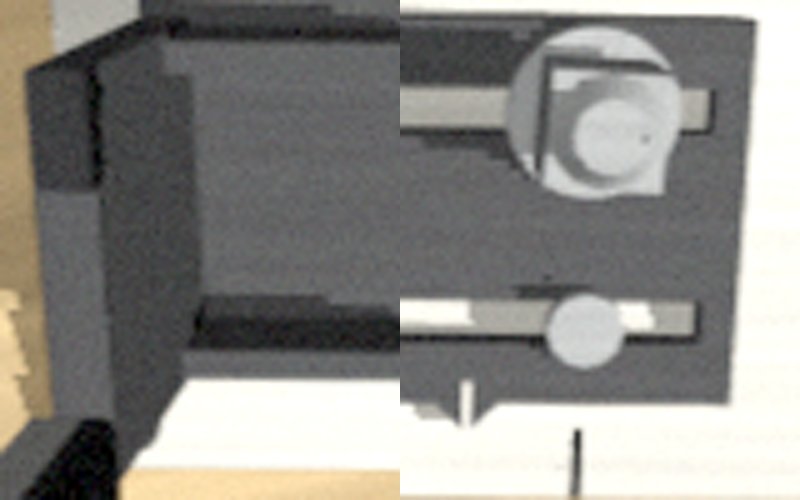

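```bash
cat > m1.py <<'E'
from h import *
import pickle
f=pickle.load(open('w1.pkl','rb'))
full=lambda p:np.array(p,float)/1.5-.17
A=lambda p:np.array(p,float)/5+[145,150]-.4
B=lambda p:(np.array(p,float)-[400,0])/5+[260,145]-.4
W=lambda u,z:ray(f,u,z)[0]
c=[W(full(p),15)[:2] for p in((231,184),(627,186),(603,367))]
e=c[1]-c[0]; yaw=np.arctan2(e[1],e[0])-np.pi/2
e2=c[2]-c[1]; print('corners',np.round(c,1),np.linalg.norm(e),np.linalg.norm(e2),np.degrees(yaw),np.degrees(np.arctan2(e2[1],e2[0])))
fe=[W(B(p),21)[:2] for p in((755,20),(730,402))]; d=fe[1]-fe[0]; print('foot edge',np.round(fe,1),np.linalg.norm(d),np.degrees(np.arctan2(d[1],d[0])))
for l in (((28,72),(50,420)),((92,68),(110,460))):
  q=[W(A(p),85)[:2] for p in l]; d=q[1]-q[0]; print('flange top',np.round(q,1),np.linalg.norm(d),np.degrees(np.arctan2(d[1],d[0])))
yw=yaw; ux=np.array([np.cos(yw),np.sin(yw)]); uy=np.array([-np.sin(yw),np.cos(yw)])
O=c[0]+65*ux+130*uy; print('O',O)
O2=c[2]-65*ux-130*uy;print(O2)
loc=lambda p:np.round([(p-O)@ux,(p-O)@uy],1)
pt=W(B((467,427)),21)[:2]; mk=[W(B(p),15)[:2] for p in((577,430),(575,495))]; bt=W(B((614,137)),48)[:2]
print('ptr',pt,loc(pt),'mark',[loc(m) for m in mk],'bolt',bt,loc(bt),'foot',[loc(p) for p in fe])
for p in ((28,72),(50,420),(92,68),(110,460)): print('fl',loc(W(A(p),85)[:2]))
h=[W(B(p),43)[:2] for p in ((548,68),(672,70),(665,192),(540,188))]
for i in range(4): d=h[(i+1)%4]-h[i]; print('head',loc(h[i]),np.linalg.norm(d),np.degrees(np.arctan2(d[1],d[0])))
E
python3 m1.py
```

```text
corners [[461.7  89. ]
 [517.  339.5]
 [642.  313.7]] 256.5556313382954 127.63428677315049 -12.455564523648817 -11.664220429512705
foot edge [[521.9 251.9]
 [599.6 235.3]] 79.4001269321663 -12.085208127044343
flange top [[493.9 101.1]
 [549.4  87.4]] 57.1638149403067 -13.941427563515482
flange top [[495.3 110.9]
 [558.2  94.9]] 64.84997494978727 -14.267515053816723
O [553.16396138 201.94552148]
[550.47935094 200.81637243]
ptr [593.51539122 180.51016967] [ 44.  -12.2] mark [array([47.1, 11.8]), array([62.2, 11.9])] bolt [532.82914683 217.88938122] [-23.3  11.2] foot [array([-41.3,  42. ]), array([38.1, 42.5])]
fl [ -36.1 -111.2]
fl [  21.  -112.7]
fl [ -36.8 -101.4]
fl [  28.  -103.5]
head [-34.9  -0.5] 22.439647912757177 76.9118228249418
head [-34.7  21.9] 22.674293788205055 -12.438879356493889
head [-12.   21.9] 23.145707475520364 -104.03064205750927
head [-12.7  -1.2] 22.29658934077336 165.7657068938363
```

Call:
move_arm --pt "0 0 0 -0.005 -0.04 -0.02 0" --pt "0 0 0 -0.0097 -0.0753 -0.03 0" --pt "0 0 0 -0.0097 -0.0753 -0.03 0" --pt "0 0 0 -0.0097 -0.0753 -0.06 0" --pt "0 0 0 -0.0097 -0.0753 -0.09 0" --pt "0 0 0 -0.0097 -0.0753 -0.112 0" --pt "0 0 0 -0.0097 -0.0753 -0.112 0" --pt "0 0 0 -0.0097 -0.0753 -0.112 1" --pt "0 0 0 -0.0097 -0.0753 -0.112 1" --pt "0 0 0 -0.0097 -0.0753 -0.112 1" --pt "0 0 0 -0.0097 -0.0753 -0.112 1" --pt "0 0 0 -0.0097 -0.0753 -0.112 1"

```text
time_s: 3.4
ee_pos: [532.1, 98.2, 51.1]
eef_rot: [0.002, 0.107, 0.994, 0.0]
ft_force: [-0.6, 0.2, 8.3]
opening: 9.2
```

Call:
move_arm --pt "0 0 0 0.0013 0.006 0 1" --pt "0 0 0 0.0026 0.012 0 1" --pt "0 0 0 0.0039 0.018 0 1" --pt "0 0 0 0.0052 0.0239 0 1" --pt "0 0 0 0.0052 0.0239 0 1" --pt "0 0 0 0.0052 0.0239 0 1" --pt "0 0 0 0.0052 0.0239 0 1"

```text
time_s: 4.1
ee_pos: [537.5, 122.6, 51.1]
eef_rot: [0.002, 0.107, 0.994, 0.001]
ft_force: [1.8, 3.6, 5.3]
opening: 9.1
```

Run:
```python
from h import *
import pickle
s=r.state();print(s['ee_pos'],s['ft_force'],s['opening'])
f=wcam(); pickle.dump(f,open('w2.pkl','wb')); s=r.state();print(s['ee_pos'])
# predicted px of pointer area
p=proj(f,[[594+5,180+24,21],[606,202,15]]);print(p)
x,y=p.mean(0).astype(int)
print(x,y)
g=f['pixels'][:,:,::-1]; x0=max(0,min(x-40,432));y0=max(0,min(y-35,314))
A=cv2.resize(g[y0:y0+70,x0:x0+80],None,fx=6,fy=6,interpolation=cv2.INTER_CUBIC); A=np.clip(A*1.4,0,255).astype(np.uint8)
B=cv2.resize(g,(300,225))
W=np.zeros((420,790,3),np.uint8);W[:,:480]=A;W[:225,490:]=B
cv2.imwrite('pics/w2.png',W);print(x0,y0)
```

```text
[537.50525089 122.55058982  51.14547378] [1.77456658 3.60183348 5.28643752] 9.106934001675558
[537.5038709  122.55155644  51.15798265]
[[391.19334625 278.28848812]
 [385.34516037 282.6345081 ]]
388 280
348 245
```

View pics/w2.png

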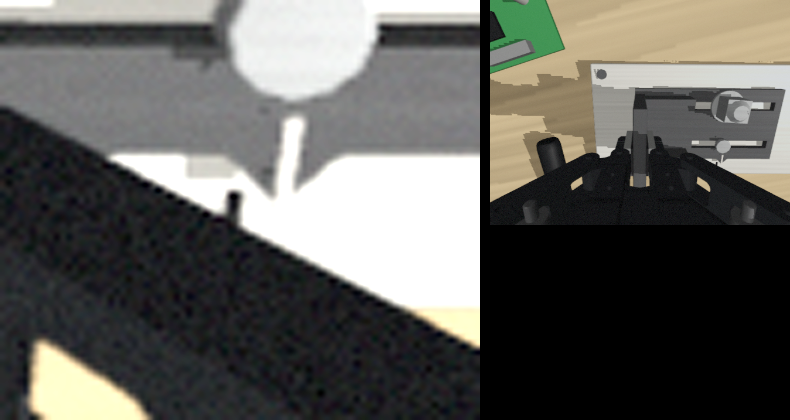

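The pointer tip is at about (285,197) and the mark's near end at about (236,192) in the crop, so I'll compute the y difference.

Run:
```python
from h import *
import pickle
f=pickle.load(open('w2.pkl','rb'))
c=lambda x,y:np.array([x/6+348-.4,y/6+245-.4])
a=np.radians(-12.2);ux=np.array([np.cos(a),np.sin(a)]);uy=np.array([-np.sin(a),np.cos(a)])
P=ray(f,c(285,197),21)[0];M=ray(f,c(236,193),15)[0];M2=ray(f,c(233,218),15)[0]
print(P,M,M2,[(m-P)[:2]@uy for m in(M,M2)],[(m-P)[:2]@ux for m in(M,M2)])
f1=pickle.load(open('w1.pkl','rb'))
print((np.array([537.5,122.55])-[532.1,98.2])@uy)
T=pickle.load(open('f0.pkl','rb'))['side']
np.set_printoptions(suppress=True)
print(proj(T,[[608,200,15],[591,177,21]]))
```

```text
[598.90623231 206.65355881  21.        ] [601.54290026 203.53648393  15.        ] [604.796629   202.88031466  15.        ] [np.float64(-2.4894852114713846), np.float64(-2.443241925210195)] [np.float64(3.2358363744480383), np.float64(6.554747394603802)]
24.941230926725524
[[248.20618926 175.87049183]
 [243.39332847 178.89290919]]
```

The pointer moved 26.7 mm, against the 24.1 mm needed, and both views agree on the mark. I'll back it off 2.4 mm, let go and check from above.

Call:
move_arm --pt "0 0 0 -0.0005 -0.0024 0 1" --pt "0 0 0 -0.0005 -0.0024 0 1" --pt "0 0 0 -0.0005 -0.0024 0 1" --pt "0 0 0 -0.0005 -0.0024 0 1" --pt "0 0 0 -0.0005 -0.0024 0 0" --pt "0 0 0 -0.0005 -0.0024 0 0" --pt "0 0 0 -0.0005 -0.0024 0 0" --pt "0 0 0 -0.0005 -0.0024 0.04 0" --pt "0 0 0 -0.0005 -0.0024 0.08 0" --pt "0 0 0 0.01 0.047 0.1 0" --pt "0 0 0 0.016 0.078 0.11 0" --pt "0 0 0 0.016 0.078 0.11 0" --pt "0 0 0 0.016 0.078 0.11 0"

```text
time_s: 5.45
ee_pos: [551.9, 200.6, 159.2]
eef_rot: [-0.0, 0.106, 0.994, -0.0]
ft_force: [0.0, -0.8, -0.4]
opening: 42.5
```

Run:
```python
from h import *
import pickle
s=r.state();print(s['ee_pos'],s['eef_rot'],np.abs(s['qd']).max())
f=wcam(); pickle.dump(f,open('w3.pkl','wb'))
p=proj(f,[[599,204,18],[533,218,45]]);print(p)
g=np.clip(f['pixels'][:,:,::-1]*1.3,0,255).astype(np.uint8); o=[];
for x,y in p.astype(int):
  x0=max(0,min(x-30,452));y0=max(0,min(y-30,324));print(x0,y0)
  o.append(cv2.resize(g[y0:y0+60,x0:x0+60],None,fx=6.6667,fy=6.6667,interpolation=cv2.INTER_CUBIC))
cv2.imwrite('pics/w3.png',np.hstack(o))
```

```text
[551.90639083 200.55181303 159.21107397] [-2.88128408e-07  1.05987760e-01  9.94367429e-01 -1.04796048e-04] 0.029007440768912707
[[267.63712319 222.07504204]
 [269.5202019  163.03398577]]
237 192
239 133
```

View pics/w3.png

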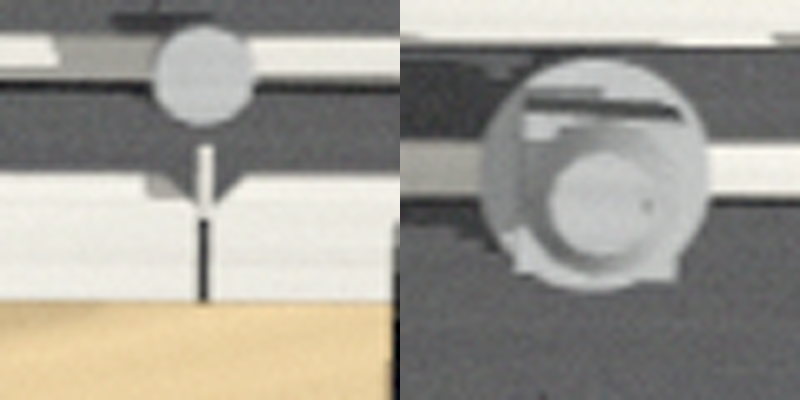

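The pointer (204,215) and the mark (204,220–300) are now in line. The bolt's nose centre is at (602,204), and its head is turned slightly clockwise. Next I'll measure the bolt's centre and yaw, and its key fit.

Run:
```python
from h import *
import pickle
f=pickle.load(open('w3.pkl','rb'))
k=6.6667
L=lambda x,y,z:ray(f,[[x/k+237-.42,y/k+192-.42]],z)[0]
B=lambda x,y,z:ray(f,[[(x-400)/k+239-.42,y/k+133-.42]],z)[0]
a=np.radians(-12.2);uy=np.array([-np.sin(a),np.cos(a)])
print('y err',[(L(204.5,213,21)-L(x,y,15))[:2]@uy for x,y in((204,225),(204,295))])
print('bolt',B(602,204,48))
for z in (43,24):
  q=[B(*p,z)[:2] for p in((527,98),(682,113),(678,281),(515,271))]
  for i in range(4): d=q[(i+1)%4]-q[i]; print(z,q[i].round(1),np.linalg.norm(d).round(1),((np.degrees(np.arctan2(d[1],d[0]))+45)%90-45).round(1))
  print(np.mean(q,0))
```

```text
y err [np.float64(-0.21734320349488526), np.float64(-0.3614681106444049)]
bolt [532.47869178 217.37417908  48.        ]
43 [517.1 210.4] 21.0 -17.6
43 [523.5 230.4] 23.1 -12.2
43 [546.1 225.6] 22.5 -15.7
43 [540.  203.9] 23.8 -16.0
[531.6673407  217.56823477]
24 [519.3 210.1] 22.5 -17.6
24 [526.1 231.6] 24.8 -12.2
24 [550.4 226.4] 24.2 -15.7
24 [543.8 203.1] 25.5 -16.0
[534.89961129 217.79546382]
```

The jaw is within about 0.3 mm of the mark. Now I'll go over the key.

Call:
move_arm --pt "0 0 0 -0.001 -0.03 0.04 -1" --pt "0 0 0 -0.007 -0.425 0.05 -1" --pt "0 0 0 -0.007 -0.425 0.05 -1" --pt "0 0 0 -0.007 -0.425 0.05 -1" --pt "0 0 0 -0.007 -0.425 0.05 -1" --pt "0 0 0 -0.007 -0.425 0.05 -1" --pt "0 0 0 -0.007 -0.425 0.05 -1" --pt "0 0 0 -0.007 -0.425 0.05 -1" --pt "0 0 0 -0.007 -0.425 0.05 -1" --pt "0 0 0 -0.007 -0.425 0.05 -1" --pt "0 0 0 -0.007 -0.425 0.05 -1" --pt "0 0 0 -0.007 -0.425 0.05 -1" --pt "0 0 0 -0.007 -0.425 0.05 -1"

```text
time_s: 6.8
ee_pos: [544.8, -224.0, 209.3]
eef_rot: [-0.0, 0.106, 0.994, 0.0]
ft_force: [-1.3, 0.5, -0.8]
opening: 85.1
```

Run:
```python
from h import *
import pickle
s=r.state();print(s['ee_pos'],s['eef_rot'],np.abs(s['qd']).max(),s['joint_pos'])
f=wcam(); pickle.dump(f,open('w4.pkl','wb'))
p=proj(f,[[555,-226,128]]);print(p)
g=np.clip(f['pixels'][:,:,::-1]*1.5,0,255).astype(np.uint8)
x,y=p[0].astype(int);x0=x-60;y0=y-50;print(x0,y0)
cv2.imwrite('pics/w4.png',cv2.resize(g[y0:y0+100,x0:x0+120],None,fx=6,fy=6,interpolation=cv2.INTER_CUBIC))
```

```text
[ 544.8206297  -223.99429291  209.31855127] [-1.16464769e-04  1.06172470e-01  9.94347718e-01  8.87154463e-05] 0.005979302269030929 [-5.28384991e-01  3.80877726e-01  6.86637883e-02  1.25886756e+00
  6.64570975e-05 -3.15639075e-01]
[[255.21087517 208.99895715]]
195 158
```

View pics/w4.png

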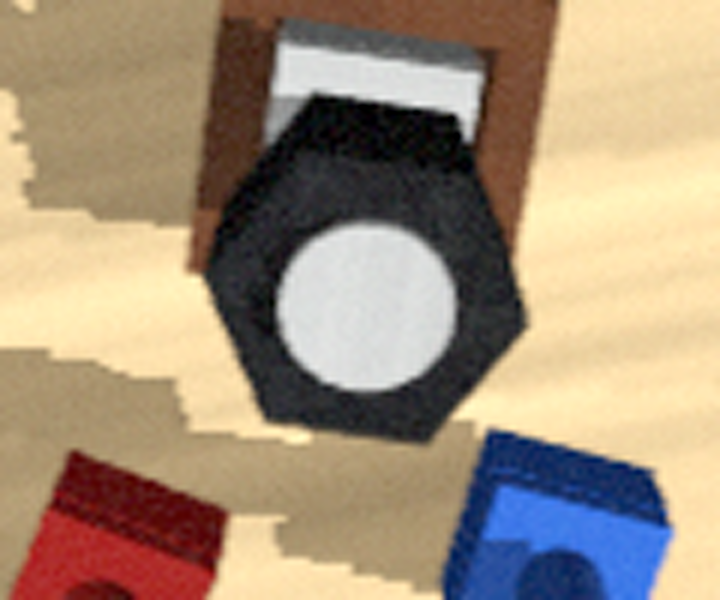

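The black hex grip has its disc centre at (367,307). A grip flat and the socket edge both slope about 7° clockwise, so the key's yaw is about -19°. The red and blue bases at the bottom are look-alikes, well clear of my approach. Now I'll compute the position.

Run:
```python
from h import *
import pickle
f=pickle.load(open('w4.pkl','rb'))
C=lambda x,y,z:ray(f,[[x/6+195-.42,y/6+158-.42]],z)[0]
print('top',C(367,307,128))
v=[C(*p,125)[:2] for p in((208,275),(268,420),(430,440),(525,325))]
for i in range(3):
  d=v[i+1]-v[i]; print(np.linalg.norm(d).round(1),((np.degrees(np.arctan2(d[1],d[0]))+30)%60-30).round(2))
print('opp vertices mid',(v[0]+v[3])/2)
d=(C(485,72,40)-C(275,45,40));print('socket',np.linalg.norm(d),np.degrees(np.arctan2(d[1],d[0])))
T=pickle.load(open('f0.pkl','rb'))
from h import proj
print('check top px',proj(T['top'],[C(367,307,128)]),'seen',320+157/5-.4,190+115/5-.4)
print('side px',proj(T['side'],[C(367,307,128)]))
```

```text
top [ 554.87927022 -225.52374103  128.        ]
22.9 8.2
23.1 10.27
21.6 10.69
opp vertices mid [ 554.89353733 -225.50107582]
socket 38.87622093470944 70.40494405784534
check top px [[350.0050804  212.60701616]] seen 351.0 212.6
side px [[233.0644096  251.92181391]]
```

Call:
move_arm --pt "0 0 1.3 0.01 -0.0015 0 -1" --pt "0 0 2.6 0.01 -0.0015 0 -1" --pt "0 0 3.7 0.01 -0.0015 -0.03 -1" --pt "0 0 3.7 0.01 -0.0015 -0.06 -1" --pt "0 0 3.7 0.01 -0.0015 -0.09 -1" --pt "0 0 3.7 0.01 -0.0015 -0.115 -1" --pt "0 0 3.7 0.01 -0.0015 -0.125 -1" --pt "0 0 3.7 0.01 -0.0015 -0.125 -1" --pt "0 0 3.7 0.01 -0.0015 -0.125 -1" --pt "0 0 3.7 0.01 -0.0015 -0.125 1" --pt "0 0 3.7 0.01 -0.0015 -0.125 1" --pt "0 0 3.7 0.01 -0.0015 -0.125 1" --pt "0 0 3.7 0.01 -0.0015 -0.125 1" --pt "0 0 3.7 0.01 -0.0015 -0.125 1" --pt "0 0 3.7 0.01 -0.0015 -0.125 1"

```text
time_s: 8.35
ee_pos: [555.2, -226.5, 84.9]
eef_rot: [0.0, -0.087, 0.996, -0.0]
ft_force: [-0.4, 1.5, 6.0]
opening: 39.3
```

Call:
move_arm --pt "0 0 0 0 0 0.03 1" --pt "0 0 0 0 0 0.07 1" --pt "0 0 0 0 0 0.12 1" --pt "0 0 0 0 0.03 0.14 1" --pt "0 0 0.75 -0.023 0.444 0.14 1" --pt "0 0 0.75 -0.023 0.444 0.14 1" --pt "0 0 0.75 -0.023 0.444 0.14 1" --pt "0 0 0.75 -0.023 0.444 0.14 1" --pt "0 0 0.75 -0.023 0.444 0.14 1" --pt "0 0 0.75 -0.023 0.444 0.14 1" --pt "0 0 0.75 -0.023 0.444 0.14 1" --pt "0 0 0.75 -0.023 0.444 0.14 1" --pt "0 0 0.75 -0.023 0.444 0.14 1" --pt "0 0 0.75 -0.023 0.444 0.14 1" --pt "0 0 0.75 -0.023 0.444 0.1 1" --pt "0 0 0.75 -0.023 0.444 0.06 1" --pt "0 0 0.75 -0.023 0.444 0.055 1" --pt "0 0 0.75 -0.023 0.444 0.055 1" --pt "0 0 0.75 -0.023 0.444 0.055 1"

```text
time_s: 10.25
ee_pos: [533.0, 217.2, 141.2]
eef_rot: [0.001, -0.125, 0.992, 0.0]
ft_force: [0.7, 0.0, -4.0]
opening: 39.2
```

Run:
```python
from h import *
import pickle
s=r.state();print(s['ee_pos'],s['eef_rot'],s['ft_force'],s['wrist_torque'],s['opening'],s['joint_pos'])
F={n:cam(n) for n in('side','top')};w=wcam();F['w']=w; pickle.dump(F,open('f5.pkl','wb'))
e=np.array(s['ee_pos']);ft=e-[0,0,75]
print(proj(w,[ft,[532.6,217.6,48]]),proj(F['side'],[ft,[532.6,217.6,48]]))
g=F['side']['pixels'][:,:,::-1]; x,y=proj(F['side'],[ft])[0].astype(int)
A=cv2.resize(g[y-35:y+35,x-35:x+35],(400,400),interpolation=cv2.INTER_CUBIC)
g=w['pixels'][:,:,::-1]; x,y=proj(w,[ft])[0].astype(int);print(x,y)
y=min(y,324);B=cv2.resize(g[y-60:y+60,x-60:x+60],(400,400),interpolation=cv2.INTER_CUBIC)
cv2.imwrite('pics/w5.png',np.clip(np.hstack([A,B])*1.4,0,255).astype(np.uint8))
```

```text
[533.02792761 217.16733247 141.16497713] [ 1.06103779e-03 -1.25414846e-01  9.92103818e-01  7.06482749e-05] [ 0.68474308  0.03830604 -4.03447692] [ 0.00857328 -0.00824182  0.04819092] 39.22198867871816 [ 2.45395058e-01  3.87751459e-01 -1.10001926e-01  1.07091917e+00
 -1.13012458e-04 -6.09714077e-03]
[[254.57842254 198.71650589]
 [255.23177775 192.1683435 ]] [[225.72748504 161.01874131]
 [225.74188681 165.26796948]]
254 198
```

View pics/w5.png

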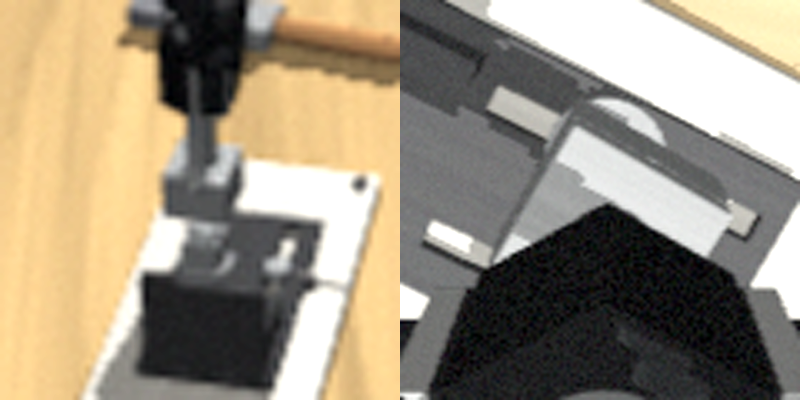

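The key hangs upright in the grip, right over the bolt, and its socket edges match the bolt's yaw. I'll lower it in stages.

Call:
move_arm --pt "0 0 0 0 0 -0.01 1" --pt "0 0 0 0 0 -0.018 1" --pt "0 0 0 0 0 -0.021 1" --pt "0 0 0 0 0 -0.024 1" --pt "0 0 0 0 0 -0.027 1" --pt "0 0 0 0 0 -0.03 1" --pt "0 0 0 0 0 -0.03 1"

```text
time_s: 11.1
ee_pos: [532.0, 217.5, 108.9]
eef_rot: [-0.0, -0.126, 0.992, -0.0]
ft_force: [1.0, 0.7, -4.2]
opening: 39.5
```

Call:
move_arm --pt "0 0 0 0 0 -0.003 1" --pt "0 0 0 0 0 -0.006 1" --pt "0 0 0 0 0 -0.008 1" --pt "0 0 0 0 0 -0.009 1" --pt "0 0 0 0 0 -0.009 1"

```text
time_s: 11.6
ee_pos: [532.0, 217.6, 100.4]
eef_rot: [0.0, -0.126, 0.992, -0.0]
ft_force: [0.4, -1.0, -0.8]
opening: 39.3
```

The key is seated: its weight is now carried, at TCP 100.4. Starting the first clockwise hold of about 75°.

Call:
move_arm --pt "0 0 -1 0 0 0 1" --pt "0 0 -2 0 0 0 1" --pt "0 0 -3 0 0 0 1" --pt "0 0 -4 0 0 0 1" --pt "0 0 -5 0 0 0 1" --pt "0 0 -6 0 0 0 1" --pt "0 0 -7 0 0 0 1" --pt "0 0 -8 0 0 0 1" --pt "0 0 -9 0 0 0 1" --pt "0 0 -10 0 0 0 1" --pt "0 0 -11 0 0 0 1" --pt "0 0 -12 0 0 0 1" --pt "0 0 -13 0 0 0 1" --pt "0 0 -13 0 0 0 1" --pt "0 0 -13 0 0 0 1"

```text
time_s: 13.1
ee_pos: [532.0, 217.4, 100.4]
eef_rot: [0.0, 0.525, 0.851, -0.0]
ft_force: [-1.0, -3.2, 0.7]
opening: 39.2
```

Run:
```python
from h import *
s=r.state();q=s['eef_rot'];print(s['ee_pos'],np.degrees(2*np.arctan2(q[2],q[1])),s['ft_force'],s['wrist_torque'],s['opening'],s['joint_pos'])
```

```text
[532.01014533 217.37333377 100.39446519] 116.6203494859902 [-0.97006204 -3.17205859  0.71535669] [-0.79636711  0.17289429 -0.05709527] 39.200497481265984 [ 2.46315015e-01  4.15871090e-01 -1.82444113e-01  9.72475867e-01
 -3.80229781e-04  1.35249859e+00]
```

Turned 78°. Now I'll release completely, turn back 60° with the fingers open, and take a fresh hold.

Call:
move_arm --pt "0 0 0 0 0 0 -1" --pt "0 0 0 0 0 0 -1" --pt "0 0 0 0 0 0 -1" --pt "0 0 0 0 0 0 -1" --pt "0 0 0 0 0 0 -1" --pt "0 0 0 0 0 0 -1" --pt "0 0 1.2 0 0 0 -1" --pt "0 0 2.4 0 0 0 -1" --pt "0 0 3.6 0 0 0 -1" --pt "0 0 4.8 0 0 0 -1" --pt "0 0 6 0 0 0 -1" --pt "0 0 7.2 0 0 0 -1" --pt "0 0 8.4 0 0 0 -1" --pt "0 0 9.6 0 0 0 -1" --pt "0 0 10 0 0 0 -1" --pt "0 0 10 0 0 0 -1" --pt "0 0 10 0 0 0 -1"

```text
time_s: 14.8
ee_pos: [532.0, 217.6, 100.3]
eef_rot: [0.0, 0.032, 0.999, 0.0]
ft_force: [0.4, 0.6, 0.5]
opening: 85.4
```

Run:
```python
from h import *
import pickle
s=r.state();q=s['eef_rot'];print(s['ee_pos'],np.degrees(2*np.arctan2(q[2],q[1])),s['ft_force'],s['wrist_torque'],s['opening'])
w=wcam();pickle.dump(w,open('w6.pkl','wb'));g=w['pixels'][:,:,::-1]
cv2.imwrite('pics/w6.png',np.clip(cv2.resize(g[120:330,130:380],None,fx=2.8,fy=2.8,interpolation=cv2.INTER_CUBIC)*1.5,0,255).astype(np.uint8))
```

```text
[532.01609687 217.56582475 100.27467568] 176.36574218565846 [0.40384293 0.57663602 0.50767838] [ 0.01996718  0.0046863  -0.02420324] 85.44676295524829
```

View pics/w6.png

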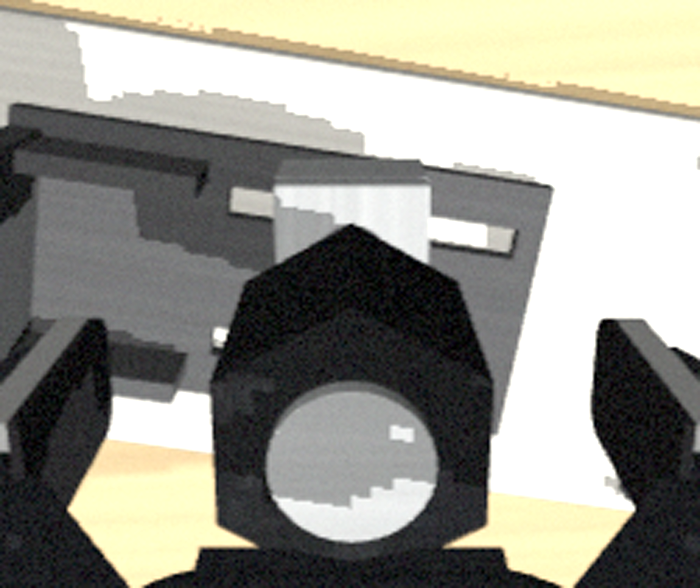

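The key stands upright and free, with its flats parallel to the pads. Closing and continuing.

Call:
move_arm --pt "0 0 0 0 0 0 1" --pt "0 0 0 0 0 0 1" --pt "0 0 0 0 0 0 1" --pt "0 0 0 0 0 0 1" --pt "0 0 0 0 0 0 1" --pt "0 0 0 0 0 0 1" --pt "0 0 -1 0 0 0 1" --pt "0 0 -2 0 0 0 1" --pt "0 0 -3 0 0 0 1" --pt "0 0 -4 0 0 0 1" --pt "0 0 -5 0 0 0 1" --pt "0 0 -6 0 0 0 1" --pt "0 0 -7 0 0 0 1" --pt "0 0 -8 0 0 0 1" --pt "0 0 -9 0 0 0 1" --pt "0 0 -10 0 0 0 1" --pt "0 0 -11 0 0 0 1" --pt "0 0 -11.3 0 0 0 1" --pt "0 0 -11.3 0 0 0 1"

```text
time_s: 16.75
ee_pos: [532.4, 217.8, 100.4]
eef_rot: [0.0, 0.583, 0.812, 0.0]
ft_force: [2.0, 2.1, 1.3]
opening: 39.5
```

```bash
cat > st.py <<'E'
from h import *
s=r.state();q=s['eef_rot'];print(s['time_s'],s['ee_pos'],np.degrees(2*np.arctan2(q[2],q[1])),s['ft_force'],s['wrist_torque'],s['opening'],s['tau'][5])
E
python3 st.py
```

```text
16.75 [532.35769598 217.79746477 100.43355223] 108.63845162116908 [2.01984788 2.13861257 1.31903705] [ 0.3914569  -0.36178222  0.01642696] 39.51399970639362 0.7517005316913128
```

Call:
move_arm --pt "0 0 -0.4 0 0 0 1" --pt "0 0 -0.8 0 0 0 1" --pt "0 0 -1.2 0 0 0 1" --pt "0 0 -1.2 0 0 0 1"

```text
time_s: 17.15
ee_pos: [532.4, 217.8, 100.4]
eef_rot: [0.0, 0.633, 0.774, 0.0]
ft_force: [2.3, 2.9, 0.6]
opening: 39.0
```

```bash
python3 st.py
```

```text
17.15 [532.38687613 217.78359782 100.42401181] 101.48543797309009 [2.30418021 2.94755678 0.59938631] [ 0.53491192 -0.53171218  0.05892914] 38.97395353519961 0.798696968704462
```

Call:
move_arm --pt "0 0 -0.3 0 0 0 1" --pt "0 0 -0.6 0 0 0 1" --pt "0 0 -0.6 0 0 0 1" --pt "0 0 -0.6 0 0 0 1"

```text
time_s: 17.55
ee_pos: [532.4, 217.7, 100.4]
eef_rot: [0.0, 0.656, 0.755, 0.0]
ft_force: [4.0, 3.8, 2.2]
opening: 39.6
```

```bash
python3 st.py
```

```text
17.55 [532.40774153 217.73442816 100.44687436] 97.97076576801794 [4.04781668 3.80719528 2.16649284] [ 0.71476809 -0.831236    0.04580186] 39.58005156392496 0.08797018323093653
```

Call:
move_arm --pt "0 0 -0.3 0 0 0 1" --pt "0 0 -0.6 0 0 0 1" --pt "0 0 -0.6 0 0 0 1" --pt "0 0 -0.6 0 0 0 1"

```text
time_s: 17.95
ee_pos: [532.4, 217.7, 100.4]
eef_rot: [0.0, 0.68, 0.734, 0.0]
ft_force: [4.0, 2.7, 1.6]
opening: 39.8
```

```bash
python3 st.py
```

```text
17.95 [532.36009434 217.69519217 100.42812883] 94.37983715313491 [3.98429297 2.65965464 1.63482551] [ 0.73954092 -1.09782801  0.84670356] 39.75335369083689 0.8626464754343033
```

The torque rose to 0.85 N m, well above the 0.12 N m of friction. A small extra turn will confirm the stop.

Call:
move_arm --pt "0 0 -0.25 0 0 0 1" --pt "0 0 -0.4 0 0 0 1" --pt "0 0 -0.4 0 0 0 1"

```text
time_s: 18.25
ee_pos: [532.3, 217.7, 100.4]
eef_rot: [0.0, 0.695, 0.719, 0.0]
ft_force: [4.3, 2.2, 1.9]
opening: 39.3
```

```bash
python3 st.py
```

```text
18.25 [532.3397832  217.73450383 100.44004888] 91.91779210869329 [4.32878768 2.23854315 1.86614316] [ 0.74703323 -1.15859756  1.72233914] 39.3020675535883 1.9607774913311005
```

Torque grew linearly to 1.72 N m, so the bolt is at its hard stop. I'll release, rise straight up and check.

Call:
move_arm --pt "0 0 0 0 0 0 -1" --pt "0 0 0 0 0 0 -1" --pt "0 0 0 0 0 0 -1" --pt "0 0 0 0 0 0 -1" --pt "0 0 0 0 0 0 -1" --pt "0 0 0 0 0 0.03 -1" --pt "0 0 0 0 0 0.07 -1" --pt "0 0 0 0 0 0.11 -1" --pt "0 0 0 0 0 0.13 -1" --pt "0 0 0 -0.03 0 0.14 -1" --pt "0 0 0 -0.08 -0.03 0.14 -1" --pt "0 0 0 -0.1 -0.05 0.14 -1" --pt "0 0 0 -0.1 -0.05 0.14 -1" --pt "0 0 0 -0.1 -0.05 0.14 -1"

```text
time_s: 19.65
ee_pos: [431.9, 167.3, 240.7]
eef_rot: [0.0, 0.696, 0.718, 0.0]
ft_force: [1.1, 0.7, 0.3]
opening: 85.3
```

```bash
python3 st.py
python3 - <<'E'
from h import *
import pickle
S=cam('side');w=wcam();pickle.dump((S,w),open('f7.pkl','wb'))
print(proj(w,[[602,203,15],[532,217.5,144],[532,217.5,26]]))
A=cv2.resize(S['pixels'][95:215,165:285,::-1],(390,390),interpolation=cv2.INTER_CUBIC)
x,y=proj(w,[[590,210,20]])[0];x=int(np.clip(x-65,0,382));y=int(np.clip(y-65,0,254));print(x,y)
B=cv2.resize(w['pixels'][y:y+130,x:x+130,::-1],(390,390),interpolation=cv2.INTER_CUBIC)
cv2.imwrite('pics/w7.png',np.clip(np.hstack([A,B])*1.4,0,255).astype(np.uint8))
E
```

```text
19.65 [431.89216477 167.33230706 240.72832739] 91.80935158021668 [1.083263  0.7099193 0.3483769] [-0.02095761 -0.01934209 -0.04168531] 85.29697304835136 -0.0951571692712605
[[389.16640655 142.29843824]
 [378.03995663 137.16862327]
 [337.89516591 129.31694108]]
317 71
```

View pics/w7.png

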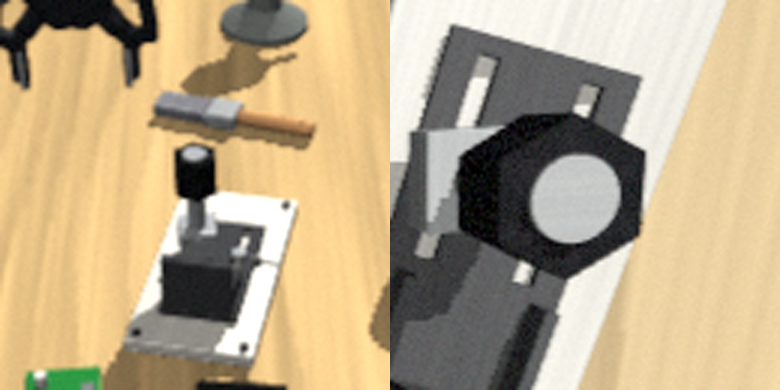

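The key stands upright on the bolt and the gripper is clear, but the key hides the pointer. I'll take one more view from outside to check the jaw.

Call:
move_arm --pt "0 0 0 0.05 0 0 -1" --pt "0 0 0 0.1 0 0 -1" --pt "0 0 0 0.15 0 0 -1" --pt "0 0 0 0.19 0 0 -1" --pt "0 0 0 0.19 0 0 -1" --pt "0 0 0 0.19 0 0 -1" --pt "0 0 0 0.19 0 0 -1"

```text
time_s: 20.45
ee_pos: [621.6, 168.0, 240.0]
eef_rot: [-0.0, 0.695, 0.719, -0.0]
ft_force: [-0.1, 1.0, 0.9]
opening: 85.1
```

```bash
python3 st.py
python3 - <<'E'
from h import *
import pickle
w=wcam();pickle.dump(w,open('w8.pkl','wb'))
x,y=proj(w,[[600,203,18]])[0].astype(int)-[30,30];print(x,y)
B=cv2.resize(w['pixels'][y:y+60,x:x+60,::-1],(540,540),interpolation=cv2.INTER_CUBIC)
cv2.imwrite('pics/w8.png',np.clip(B*1.3,0,255).astype(np.uint8))
E
```

```text
20.45 [621.55140147 167.95033395 240.04479178] 91.88010367492545 [-0.1197315   0.98226252  0.93613432] [-0.03667584  0.01898051 -0.01265284] 85.10368882698292 0.002020841056946665
208 107
```

View pics/w8.png

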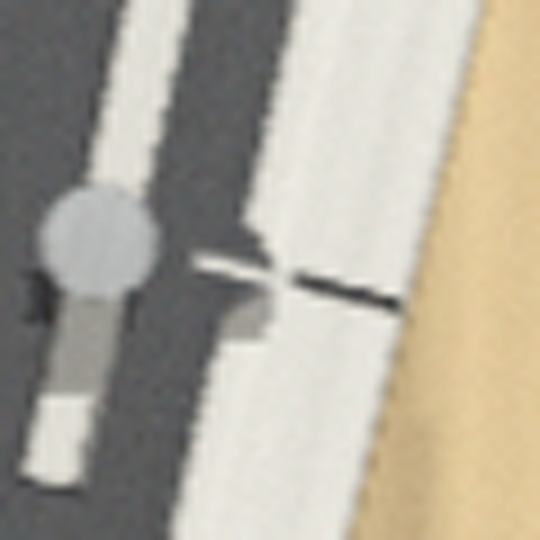

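The white pointer line, from (195,262) to (285,278), runs straight into the black mark, from (297,281) to (398,304), so the jaw is still at the mark. Handing in.

```bash
python3 -c "
from plant import r
print(r.hand_in(), r.state()['time_s'])"
```

```text
the job is handed in; nothing more can be done
the job is handed in; nothing more can be done
```

The job is done and handed in, at about 20.5 s of robot time against the 72 s limit.

- **Jaw:** I slid it to the mark, but it first overshot by about 2.5 mm. I backed it off and let go, and it then measured within about 0.3 mm of the mark. The last wrist picture, taken after the bolt was tight, shows the pointer line running straight into the mark.
- **Key:** I took the black key from the brown stand and set it fully down on the bolt. The height reading (TCP at 100.4 mm) and the bolt taking the key's weight both fit a fully seated socket.
- **Bolt:** I turned it clockwise about 78°, released the key completely and turned the open gripper back 60°. I then took a fresh hold and turned it about 80° more to the stop. Turning on past that point raised the torque from 0.05 to 0.85 and then 1.7 N m, against about 0.12 N m of friction, so it is at the hard stop.
- **End state:** The key stands upright on the bolt. The gripper is open and well clear, with force readings near zero.

**Less certain:**
- My first move row had its turn about the wrong axis, which tilted the tool for about 0.1 s in free air before it corrected.
- The bolt's angle was read only from the tool turn and torque, not from a picture.
- I did not re-measure the other things on the bench. No unexpected contact force showed in the readings I took.

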